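# Start a cold wash at the touchless laundry unit

### The job

Start a cold wash at the white soap-and-start unit: with the fingertips, push its soap drawer fully home, then point at the blue sensor from just above and stay there for two seconds, then point in the same way at the green sensor for two seconds, and finally draw the hand well away. The sensors are touchless: touch none of them, and never bring the fingertips low over the orange one, not even in passing. Do not move or lift the jug, the dosing cup or the stain bottle.

Things in the scene. Friction and masses are not known exactly. Their poses are not given: they have to be found in the camera images.
- unit: white soap-and-start unit fixed to the counter, 150 mm deep (its x), 378 mm wide (its y), top deck 78 mm above the counter; origin at the centre of its underside; its front, with the drawer, faces its own -x, towards the robot; it stands at varying places and is turned about the vertical by up to 0.3 rad
- soap_drawer (a joint): how far the soap drawer is open, in m: 0 fully home, 0.07 fully out; it starts 0.035 to 0.06 open. It slides along the unit's x axis, is closed by pushing its front along the unit's +x, takes about 2 N and stays where it is left; at 0 it meets a stop
- drawer_front (a point): centre of the outer face of the grey drawer front, 34 mm above the counter; the front is 150 mm wide, 52 mm high (8 to 60 mm above the counter) and 12 mm thick; it moves with the drawer, and with the drawer home it lies 89 mm in front of the unit's origin (unit x = -0.089, y = 0)
- sensor_blue_top (a point): centre of the top of the round blue touchless sensor (cold wash): a fixed disc 50 mm across and 8 mm high on the black deck of the unit, with an 18 mm white spot in its middle; z axis up. The three sensors stand in a row across the unit, 100 mm apart centre to centre; which colour is in which place varies.
- sensor_green_top (a point): centre of the top of the round green touchless sensor (start): a fixed disc 50 mm across and 8 mm high on the black deck of the unit, with an 18 mm white spot in its middle; z axis up. The three sensors stand in a row across the unit, 100 mm apart centre to centre; which colour is in which place varies.
- sensor_orange_top (a point): centre of the top of the round orange touchless sensor (hot wash, not wanted): a fixed disc 50 mm across and 8 mm high on the black deck of the unit, with an 18 mm white spot in its middle; z axis up. The three sensors stand in a row across the unit, 100 mm apart centre to centre; which colour is in which place varies.
- jug: loose green detergent jug, 80 x 120 mm, 213 mm high with its white cap, up to 0.9 kg, standing on the counter beyond the -y end of the unit; origin at the centre of its underside; bystander
- dose_cup: loose white dosing cup, 60 mm across, 60 mm high, on the counter in front of the -y end of the unit; origin at the centre of its underside; bystander
- stain_bottle: loose white stain remover bottle with a red cap, 48 mm across, 120 mm high, on the counter by the +y end of the unit; origin at the centre of its underside; bystander
- sensor_blue: the blue sensor disc itself; origin at the centre of its underside, 8 mm below point sensor_blue_top. It sees closed fingertips up to 50 mm above its top and within 20 mm of its centre; it surely sees nothing that stays over 80 mm above its top or over 35 mm to the side of its centre
- sensor_orange: the orange sensor disc itself; origin at the centre of its underside, 8 mm below point sensor_orange_top. It sees closed fingertips up to 50 mm above its top and within 20 mm of its centre; it surely sees nothing that stays over 80 mm above its top or over 35 mm to the side of its centre
- sensor_green: the green sensor disc itself; origin at the centre of its underside, 8 mm below point sensor_green_top. It sees closed fingertips up to 50 mm above its top and within 20 mm of its centre; it surely sees nothing that stays over 80 mm above its top or over 35 mm to the side of its centre

How it is judged:
By the outcome, as a careful person would: the job done as asked, in the order asked, and still so for the second after the job is handed in, with the robot touching nothing.
It also fails if it takes over 56 s, if anything falls off the work surface, if the arm or the gripper's body presses on something with over 40 N, if the wrist force passes 120 N, or if a joint passes its speed limit or range.

### The arm

A 6-joint arm with a two-finger parallel gripper is mounted at the origin on the work surface. World frame = base frame: x ahead of the robot, y to its left, z up, the work surface at z = 0. Lengths are in m, angles in rad, forces in N, time in s.
With the tool pointing down it reaches from about 0.35 to 0.85 m from the base axis. Payload 8.1 kg.
Tool frame: the origin (TCP) lies at the very end of the fingers, on their centre line; the grasp point (between the pads) lies 19 mm behind it; x points along the fingers, y is the direction in which the jaws open and shut, and the axes are right-handed (so a half turn about x gives the same grasp; the last joint's range is limited). The gripper opens to 93 mm and grips with 3 to 60 N. Pads are 15 mm wide; open, the fingers measure 128 mm over their backs; the gripper's body (75 mm by 188 mm) begins 65 mm behind the grasp point.
Start: joints at [1.1, 0.13, 1.488, -0, 1.523, -0.085], TCP at [0.226, 0.556, 0.219] pointing down, gripper open.
Joint ranges: [-2.96, 2.96], [-0.89, 2.26], [0.02, 2.5], [-1.34, 4.48], [0, 2.73], [-2.66, 2.66]. Speed limits (rad/s): [2.39, 2.39, 2.79, 3.14, 3.14, 3.14].

### API

Orientations are given as a rotation vector (axis times angle).
In Python, from plant import * gives the robot as it stands. The module is installed in compiled form; this text tells all that it offers.
- The arm moves only by the tool apply_moves, never from a script. Its argument "series" is a list of rows, each an object with "jaw": the gripper's target within -1 to 1 (shut at 1, half-way at 0, fully open at -1); "linear": the shift along the tool's x, y, z normalised to -1 to 1, where 1 is 0.6 m, a list of three; "roll": the turn about the tool's x normalised to -1 to 1, where 1 is 30 degrees. A call has 1 to 20 rows; each row is the pose to reach, as a shift and turn from the pose measured when the call began, along the tool's axes at that moment; what a row does not reach only later rows make up. A row lasts 1/8 s, in which the tool goes at most 62.5 mm and 10.7 degrees, less where a joint would pass 70% of its speed; a pose out of reach is approached as far as the arm can. A call with a number of a shift or a turn outside -1 to 1 is refused whole. A call with a gripper value outside its range is refused whole. The fingers move at their own pace and stop on an object; "force" is the grip in N (left out, the last holds). Time passes only in rows, so rows that repeat a pose let the fingers close. It gives the time, the measured TCP pose, the force and the opening at its end, in the units of the state.
- read_state(): the state, without advancing time (a new reading comes with each control period).
- read_camera(name): name is "side" or "top"; returns a dict with "pixels" (480x640x3 uint8, blue, green, red), "intrinsics" (3x3 intrinsics, pixels), "rvec" (rotation vector, rad) and "tvec" (3), from world to camera coordinates, as OpenCV has them. Camera axes: x right, y down, z forward; pixel columns grow to the right and rows downward; lengths in m; the calibration is good to about 2 mm. A picture is of the moment at which its call begins. There is no depth.
- close_job(): hands the job in, once; it reports no verdict.
The state is a dict: "t": time; "q": joint angles; "dq": joint speeds; "joint_torque": joint torques, N m; "tool_pos": TCP position; "orientation": TCP orientation; "force": force on the tool from outside, world axes, zero at the start; "wrist_torque": the same for the moment, N m; "opening": finger opening in m.
Only numpy, scipy, OpenCV 4.12 (cv2) and the standard library are available. Lean on these libraries where they do the work, as an engineer would, in place of code of your own. Each camera call takes 0.05 s, during which the arm holds its last target. There are 200 camera calls.

## Working session

There is one attempt and no reset: what is moved stays moved. The work goes in short steps, Python scripts to look and compute and a tool call to move; the robot and the scene stay as the last step left them, time stands still between calls to the robot, and variables do not carry over. Pictures are saved under pics/ and viewed, about 8 in all and at most 12, crops included, and the job is handed in when it is done.

Besides the shell and the picture viewer there is one more tool, called after "Emit:" as name(argument=value, ...) on one line, values as JSON. apply_moves: Moves the arm, as the interface text tells. Its arguments: {"type":"object","properties":{"series":{"type":"array"},"force":{"type":"number"}},"required":["series"]}

```bash
mkdir -p pics; cat > h.py <<'E'
from plant import *
import numpy as np, cv2
def cam(n,save=None):
    c=read_camera(n); R=cv2.Rodrigues(np.array(c["rvec"],float))[0]
    c["R"]=R; c["C"]=-R.T@np.array(c["tvec"],float).ravel()
    if save: cv2.imwrite("pics/"+save,c["pixels"])
    return c
def onplane(c,uv,z):
    d=c["R"].T@np.linalg.inv(np.array(c["intrinsics"]))@np.array([uv[0],uv[1],1.])
    return c["C"]+d*(z-c["C"][2])/d[2]
def proj(c,p):
    return cv2.projectPoints(np.array([p],float),np.array(c["rvec"],float),np.array(c["tvec"],float),np.array(c["intrinsics"],float),None)[0].ravel()
E
python3 - <<'E'
from h import *
for n in("top","side"):
    c=cam(n,n+"0.png"); print(n,c["C"].round(3))
s=read_state(); print(s)
print(cv2.Rodrigues(np.array(s["orientation"],float))[0].round(3))
E
```

```text
top [0.477 0.019 1.172]
side [0.412 0.644 0.539]
{'t': 0.1, 'q': array([ 1.09960558e+00,  1.31075132e-01,  1.48915531e+00,  5.83193173e-06,
        1.52300626e+00, -8.53871445e-02]), 'dq': array([ 0.00016917, -0.00174364, -0.00295289,  0.00060012,  0.00221236,
       -0.00017657]), 'joint_torque': array([ 9.64033788e-04, -5.61339998e+01, -4.93097162e+01,  7.69934664e-02,
        2.91354168e-02, -2.77936795e-05]), 'tool_pos': array([0.2255207 , 0.55545519, 0.2177069 ]), 'orientation': array([ 0.30144176,  1.54998067, -0.30393516]), 'force': array([-0.47283548,  0.37366042, -0.57038962]), 'wrist_torque': array([0.05416982, 0.07524235, 0.01349996]), 'opening': 0.09311846939021172}
[[-0.001  0.376  0.926]
 [-0.001  0.926 -0.376]
 [-1.    -0.002 -0.   ]]
```

View pics/top0.png

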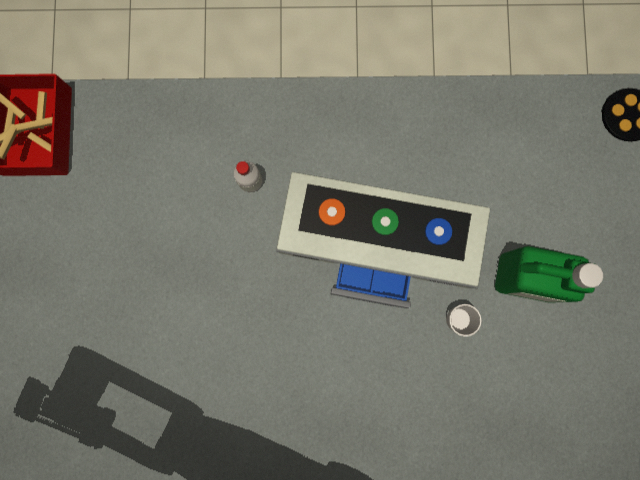

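View pics/side0.png

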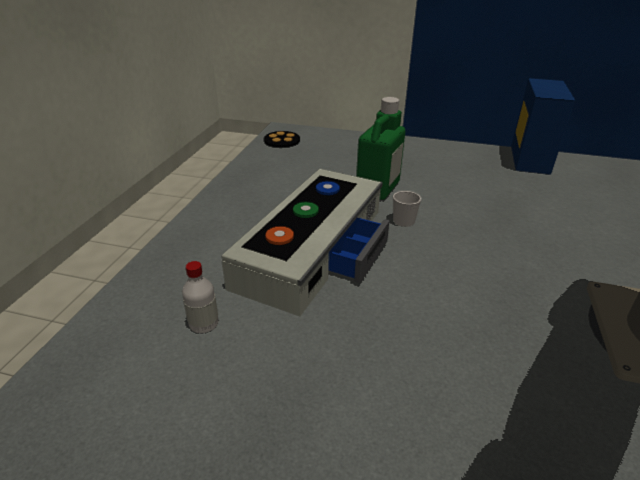

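Top view: orange (332,212), green (386,222) and blue (439,231) sit left to right, the open drawer front is at about (370,297), and the cup is at (464,320). The side view shows the same order, with the drawer partly out.

```bash
cat >> h.py <<'E'
def sensors(c):
    hsv=cv2.cvtColor(c["pixels"],cv2.COLOR_BGR2HSV); out={}
    for n,(a,b) in dict(orange=(5,20),green=(60,80),blue=(100,118)).items():
        m=cv2.inRange(hsv,(a,120,60),(b,255,255))
        best=None
        for k in cv2.findContours(m,cv2.RETR_EXTERNAL,cv2.CHAIN_APPROX_NONE)[0]:
            if len(k)<20: continue
            e=cv2.fitEllipse(k); A=cv2.contourArea(k)
            h=np.zeros(m.shape,np.uint8); cv2.drawContours(h,[k],-1,255,-1)
            w=((h>0)&(hsv[...,1]<90)&(hsv[...,2]>120))   # white spot within
            if w.sum()>8 and A<1500:
                v,u=np.nonzero(w); best=(u.mean(),v.mean(),A)
        out[n]=best
    return out
E
python3 - <<'E'
from h import *
T=cam("top");S=cam("side")
P={}
for c,n in((T,"top"),(S,"side")):
    s=sensors(c)
    for k,v in s.items():
        if v: P[n,k]=onplane(c,v[:2],.086); print(n,k,np.round(v,1),P[n,k].round(4))
        else: print(n,k,v)
d=P["top","orange"]-P["top","blue"]; print("dist",np.linalg.norm(d))
yaw=np.arctan2(-d[0],d[1]); print("yaw",yaw)
ux=np.array([np.cos(yaw),np.sin(yaw),0])
g=cv2.cvtColor(T["pixels"],cv2.COLOR_BGR2HSV)
for z in(.06,):
  for uv in((333,290),(409,302),(334,293),(409,305)):
    print(uv,onplane(T,uv,z).round(4), "ux rel green",(onplane(T,uv,z)-P["top","green"])@ux)
# white unit outline at deck height
m=cv2.inRange(T["pixels"],(150,160,160),(255,255,255)); m[:150]=0
k=max(cv2.findContours(m,cv2.RETR_EXTERNAL,2)[0],key=cv2.contourArea)
b=cv2.boxPoints(cv2.minAreaRect(k)); 
for p in b: print(p.round(1),onplane(T,p,.078).round(4))
cv2.imwrite("pics/crop.png",cv2.resize(T["pixels"][150:350,230:500],None,fx=2.9,fy=2.9,interpolation=cv2.INTER_CUBIC))
E
```

```text
top orange [331.6 211.1 559. ] [0.656  0.0036 0.086 ]
top green [384.9 220.9 525. ] [ 0.6367 -0.0945  0.086 ]
top blue [438.5 230.9 549. ] [ 0.6173 -0.1926  0.086 ]
side orange [279.1 233.  386. ] [6.56e-01 3.00e-04 8.60e-02]
side green [305.1 207.5 223.5] [ 0.6371 -0.0986  0.086 ]
side blue [327.4 185.7 190.5] [ 0.6176 -0.1984  0.086 ]
dist 0.20003591564355963
yaw -0.19444998188631274
(333, 290) [0.5114 0.0022 0.06  ] ux rel green -0.14159614677483318
(409, 302) [ 0.488  -0.1387  0.06  ] ux rel green -0.13738612469455375
(334, 293) [5.059e-01 4.000e-04 6.000e-02] ux rel green -0.14672807444036812
(409, 305) [ 0.4824 -0.1386  0.06  ] ux rel green -0.14284844261945073
[276.6 248.3] [0.5886 0.1059 0.078 ]
[290.8 171.5] [0.7333 0.0793 0.078 ]
[491.3 208.5] [ 0.6594 -0.2935  0.078 ]
[477.1 285.4] [ 0.517  -0.2616  0.078 ]
```

View pics/crop.png

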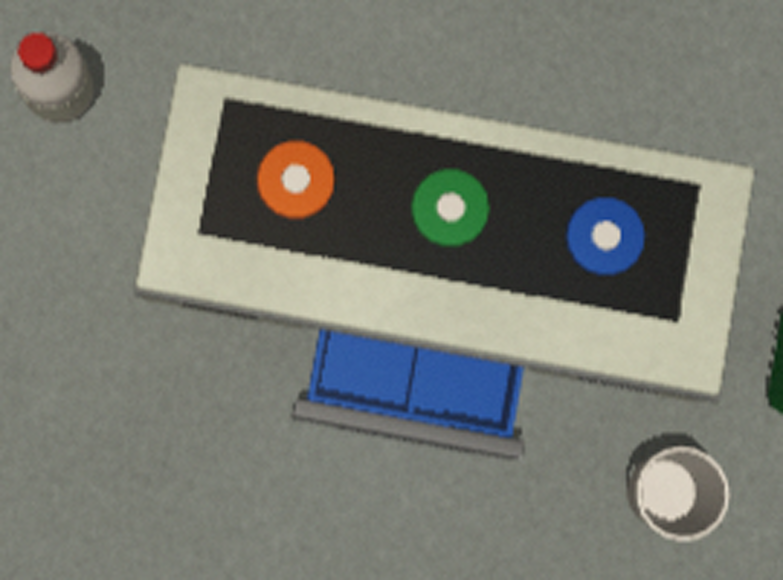

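The two views agree to about 5 mm and the sensor spacing comes out at 200 mm. The drawer is about 45 mm open. I'll go high to a point in front of it with the jaws shut.

Emit:
apply_moves(series=[{"jaw":1,"linear":[0,-0.08,0.07],"roll":0},{"jaw":1,"linear":[0,-0.16,0.14],"roll":-0.1},{"jaw":1,"linear":[0,-0.24,0.21],"roll":-0.2},{"jaw":1,"linear":[0,-0.33,0.28],"roll":-0.3},{"jaw":1,"linear":[0,-0.41,0.35],"roll":-0.37},{"jaw":1,"linear":[0,-0.49,0.42],"roll":-0.37},{"jaw":1,"linear":[0,-0.57,0.49],"roll":-0.37},{"jaw":1,"linear":[0,-0.65,0.56],"roll":-0.37},{"jaw":1,"linear":[0,-0.73,0.63],"roll":-0.37},{"jaw":1,"linear":[0,-0.814,0.705],"roll":-0.37},{"jaw":1,"linear":[0,-0.814,0.705],"roll":-0.37},{"jaw":1,"linear":[0,-0.814,0.705],"roll":-0.37},{"jaw":1,"linear":[0,-0.814,0.705],"roll":-0.37},{"jaw":1,"linear":[0,-0.814,0.705],"roll":-0.37}], force=20)

```text
t: 1.95
tool_pos: [0.4336, -0.055, 0.2185]
orientation: [0.149, 1.566, -0.15]
force: [-0.5, -0.5, 0.4]
opening: 0.0004
```

Emit:
apply_moves(series=[{"jaw":1,"linear":[0.08,0,0],"roll":0},{"jaw":1,"linear":[0.16,0,0],"roll":0},{"jaw":1,"linear":[0.24,0,0],"roll":0},{"jaw":1,"linear":[0.305,0,0],"roll":0},{"jaw":1,"linear":[0.305,0,0],"roll":0},{"jaw":1,"linear":[0.305,0,0],"roll":0}])

```text
t: 2.7
tool_pos: [0.4345, -0.0549, 0.0372]
orientation: [0.148, 1.564, -0.15]
force: [0.4, 0.7, 0.3]
opening: 0.0006
```

```bash
python3 - <<'E'
from h import *
S=cam("side");s=read_state();print(s["tool_pos"],s["force"],cv2.Rodrigues(np.array(s["orientation"]))[0].round(3))
cv2.imwrite("pics/s1.png",cv2.resize(S["pixels"][130:330,220:520],None,fx=2.5,fy=2.5)); print(proj(S,s["tool_pos"]))
E
```

```text
[ 0.43516147 -0.05520182  0.03776309] [ 0.85067637 -0.17613657  0.0299525 ] [[ 0.003  0.189  0.982]
 [-0.002  0.982 -0.189]
 [-1.    -0.001  0.003]]
[404.22003876 256.92374029]
```

View pics/s1.png

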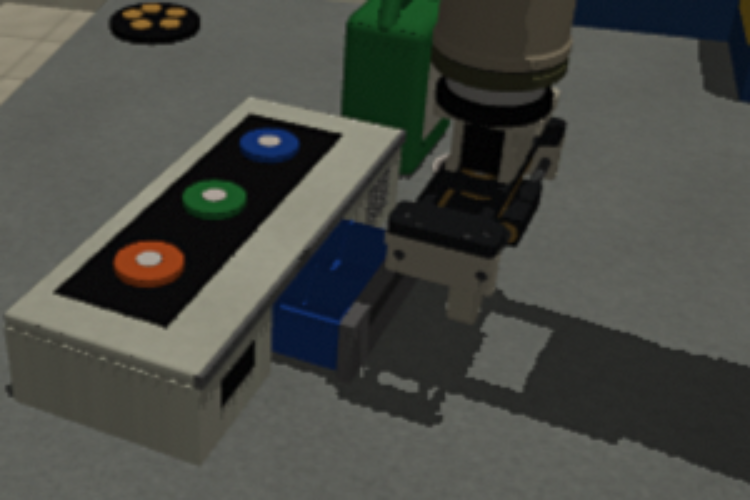

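The closed fingertip is at crop (465,315), in front of the grey drawer front, which is centred near (380,300), and it is clear of everything. Pushing now.

Emit:
apply_moves(series=[{"jaw":1,"linear":[0,0,0.04],"roll":0},{"jaw":1,"linear":[0,0,0.06],"roll":0},{"jaw":1,"linear":[0,0,0.08],"roll":0},{"jaw":1,"linear":[0,0,0.1],"roll":0},{"jaw":1,"linear":[0,0,0.12],"roll":0},{"jaw":1,"linear":[0,0,0.135],"roll":0},{"jaw":1,"linear":[0,0,0.145],"roll":0},{"jaw":1,"linear":[0,0,0.145],"roll":0}])

```text
t: 3.75
tool_pos: [0.5211, -0.0717, 0.038]
orientation: [0.148, 1.562, -0.15]
force: [0.7, -0.3, -0.0]
opening: 0.0003
```

Emit:
apply_moves(series=[{"jaw":1,"linear":[0,0,0.005],"roll":0},{"jaw":1,"linear":[0,0,0.01],"roll":0}])

```text
t: 4.0
tool_pos: [0.5268, -0.0727, 0.0378]
orientation: [0.148, 1.563, -0.15]
force: [-2.4, 0.8, 0.6]
opening: 0.0006
```

Emit:
apply_moves(series=[{"jaw":1,"linear":[0,0,0.004],"roll":0},{"jaw":1,"linear":[0,0,0.008],"roll":0}])

```text
t: 4.25
tool_pos: [0.5276, -0.0729, 0.0376]
orientation: [0.148, 1.572, -0.149]
force: [-31.3, 6.0, 28.4]
opening: 0.0005
```

Emit:
apply_moves(series=[{"jaw":1,"linear":[0,0,0.004],"roll":0},{"jaw":1,"linear":[0,0,0.006],"roll":0}])

```text
t: 4.5
tool_pos: [0.5274, -0.0728, 0.0375]
orientation: [0.149, 1.58, -0.149]
force: [-26.8, 4.6, 23.1]
opening: 0.0005
```

Firm stop at about the predicted position. I'll back off and look.

Emit:
apply_moves(series=[{"jaw":1,"linear":[0,0,-0.03],"roll":0},{"jaw":1,"linear":[0,0,-0.09],"roll":0},{"jaw":1,"linear":[0,0,-0.13],"roll":0},{"jaw":1,"linear":[0,0,-0.13],"roll":0}])

```text
t: 5.0
tool_pos: [0.4501, -0.0579, 0.0386]
orientation: [0.149, 1.58, -0.149]
force: [-0.0, -0.3, 0.1]
opening: 0.0006
```

```bash
python3 - <<'E'
from h import *
S=cam("side");s=read_state();print(s["t"],s["tool_pos"],s["force"])
cv2.imwrite("pics/s2.png",cv2.resize(S["pixels"][130:330,220:520],None,fx=2.5,fy=2.5))
E
```

```text
5.05 [ 0.45142826 -0.05827969  0.0391085 ] [0.41318154 0.86576843 0.24904197]
```

View pics/s2.png

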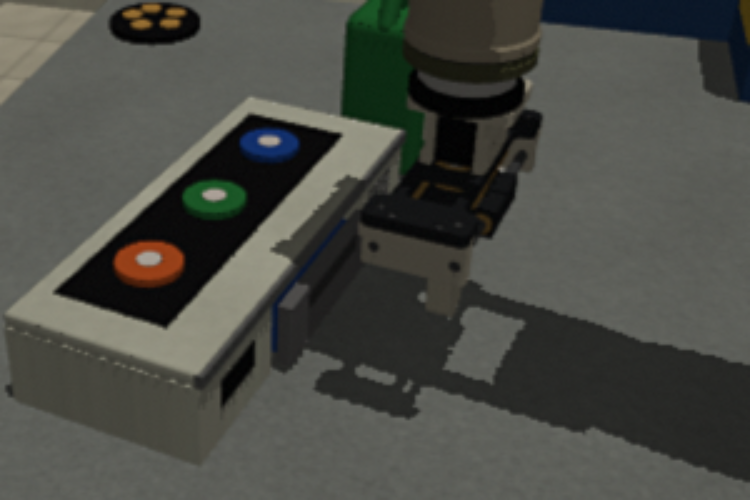

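```bash
python3 - <<'E'
from h import *
S=cam("side")
cv2.imwrite("pics/s3.png",cv2.resize(S["pixels"][200:300,290:390],None,fx=6,fy=6,interpolation=cv2.INTER_NEAREST))
ux=np.array([.981,-.193,0]);uy=np.array([.193,.981,0])
G=np.array([.6371,-.0986,0])   # side-view green; unit origin = G - off*ux
for d in(0,.004,.008,.012):
  for off in(.010,):
    o=G-off*ux
    print(d,[((proj(S,o+ux*(-x)+uy*.075+[0,0,z])-[290,200])*6).round(0).tolist() for x,z in((.089+d,.06),(.077+d,.06),(.089+d,.008))])
print([((proj(S,G-.010*ux-.075*ux+uy*y+[0,0,.078])-[290,200])*6).round(0).tolist() for y in(.189,.075,0)])
E
```

```text
0 [[270.0, 312.0], [233.0, 301.0], [266.0, 449.0]]
0.004 [[282.0, 315.0], [246.0, 305.0], [277.0, 453.0]]
0.008 [[295.0, 319.0], [258.0, 308.0], [289.0, 457.0]]
0.012 [[307.0, 322.0], [270.0, 312.0], [301.0, 460.0]]
[[44.0, 468.0], [228.0, 249.0], [330.0, 129.0]]
```

View pics/s3.png

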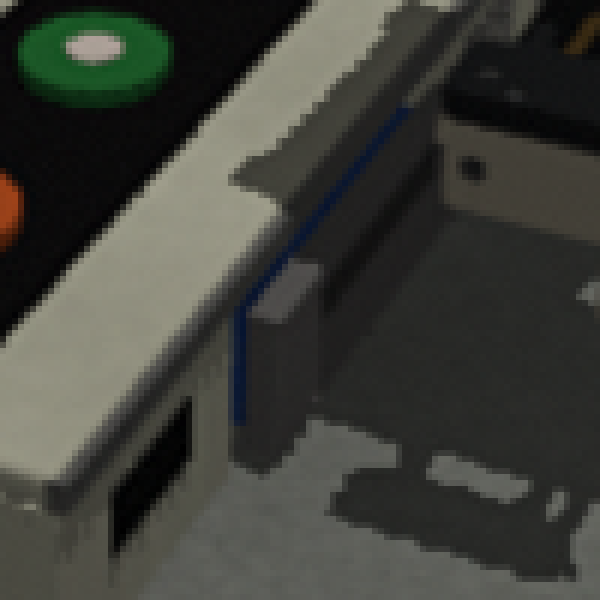

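The fingers are clear at crop (440,300). The drawer front sits close to the unit, with a thin blue gap of about 3–4 mm near (240,360) in the enlarged crop. About 2 mm is expected when home, so I'm not certain it is fully in. I'll push again 10 mm higher to see whether it stops at the same place, so that I know it is the drawer's stop and not the hand hitting the deck.

Emit:
apply_moves(series=[{"jaw":1,"linear":[-0.017,0,0.04],"roll":0},{"jaw":1,"linear":[-0.017,0,0.09],"roll":0},{"jaw":1,"linear":[-0.017,0,0.115],"roll":0},{"jaw":1,"linear":[-0.017,0,0.125],"roll":0},{"jaw":1,"linear":[-0.017,0,0.13],"roll":0},{"jaw":1,"linear":[-0.017,0,0.134],"roll":0},{"jaw":1,"linear":[-0.017,0,0.136],"roll":0}])

```text
t: 5.98
tool_pos: [0.5275, -0.0729, 0.0481]
orientation: [0.149, 1.59, -0.148]
force: [-29.3, 4.1, 26.4]
opening: 0.0006
```

```bash
python3 - <<'E'
from h import *
s=read_state();print(s["t"],s["tool_pos"],s["force"],s["wrist_torque"],cv2.Rodrigues(np.array(s["orientation"]))[0].round(3))
S=cam("side")
cv2.imwrite("pics/s4.png",cv2.resize(S["pixels"][180:300,290:410],None,fx=5,fy=5,interpolation=cv2.INTER_NEAREST))
E
```

```text
5.975 [ 0.52753947 -0.0729192   0.04810508] [-29.3204996    4.12765628  26.44640716] [ 0.71766802  5.11510246 -0.05490642] [[-0.024  0.188  0.982]
 [ 0.003  0.982 -0.188]
 [-1.    -0.002 -0.024]]
```

View pics/s4.png

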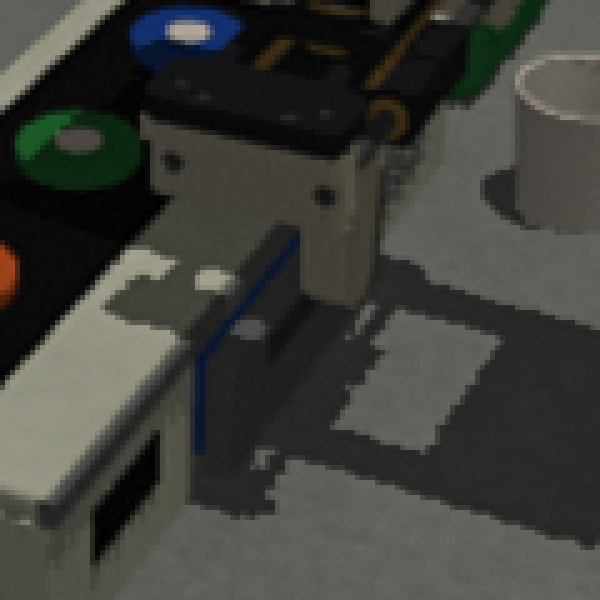

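It stops at the same position 10 mm higher, and the blue line at crop (200,400) is unchanged. The fingertip touches the drawer face and the plate is clear above the deck, so the drawer is against its stop. Next I'll back off, rise, and turn the hand so that its narrow side faces the jug.

Emit:
apply_moves(series=[{"jaw":1,"linear":[0,0,-0.04],"roll":0},{"jaw":1,"linear":[0,0,-0.1],"roll":0},{"jaw":1,"linear":[-0.1,0,-0.1],"roll":0},{"jaw":1,"linear":[-0.2,0,-0.1],"roll":0},{"jaw":1,"linear":[-0.3,0,-0.1],"roll":0.33},{"jaw":1,"linear":[-0.3,0,-0.1],"roll":0.66},{"jaw":1,"linear":[-0.3,0,-0.1],"roll":1},{"jaw":1,"linear":[-0.3,0,-0.1],"roll":1}])

```text
t: 7.02
tool_pos: [0.473, -0.0622, 0.2296]
orientation: [0.554, 1.521, -0.563]
force: [-0.1, 0.6, 0.9]
opening: 0.0007
```

Emit:
apply_moves(series=[{"jaw":1,"linear":[0,0,0],"roll":0.33},{"jaw":1,"linear":[0,0,0],"roll":0.66},{"jaw":1,"linear":[0,0,0],"roll":1},{"jaw":1,"linear":[0,0,0],"roll":1}])

```text
t: 7.52
tool_pos: [0.4729, -0.0622, 0.2293]
orientation: [0.948, 1.373, -0.967]
force: [-0.5, -0.7, 0.8]
opening: 0.0008
```

Emit:
apply_moves(series=[{"jaw":1,"linear":[0,0,0],"roll":0.33},{"jaw":1,"linear":[0,0,0],"roll":0.66},{"jaw":1,"linear":[0,0,0],"roll":1},{"jaw":1,"linear":[0,0,0],"roll":1}])

```text
t: 8.02
tool_pos: [0.4729, -0.0622, 0.2291]
orientation: [1.327, 1.139, -1.356]
force: [0.2, 0.2, 1.4]
opening: 0.0006
```

```bash
cat >> h.py <<'E'
def shift(p):
    s=read_state();R=cv2.Rodrigues(np.array(s["orientation"],float))[0]
    return (R.T@(np.array(p)-s["tool_pos"])/.6).round(3)
E
python3 - <<'E'
from h import *
s=read_state();print(s["t"],s["tool_pos"],s["force"],s["q"].round(2),cv2.Rodrigues(np.array(s["orientation"]))[0].round(3))
print(shift([.617,-.195,.23]),shift([.617,-.195,.118]))
E
```

```text
8.025 [ 0.47288857 -0.06218426  0.22914695] [0.16839962 0.21773873 1.41581074] [-0.24 -0.19  1.78 -0.    1.57 -0.06] [[-0.024  0.984 -0.175]
 [ 0.003 -0.175 -0.984]
 [-1.    -0.024  0.001]]
[-0.008  0.275  0.176] [0.179 0.28  0.176]
```

Emit:
apply_moves(series=[{"jaw":1,"linear":[-0.008,0.07,0.044],"roll":0},{"jaw":1,"linear":[-0.008,0.14,0.088],"roll":0},{"jaw":1,"linear":[-0.008,0.21,0.132],"roll":0},{"jaw":1,"linear":[-0.008,0.276,0.176],"roll":0},{"jaw":1,"linear":[-0.008,0.276,0.176],"roll":0},{"jaw":1,"linear":[0.05,0.278,0.176],"roll":0},{"jaw":1,"linear":[0.1,0.279,0.176],"roll":0},{"jaw":1,"linear":[0.1,0.279,0.176],"roll":0}])

```text
t: 9.02
tool_pos: [0.6153, -0.1939, 0.1623]
orientation: [1.322, 1.148, -1.356]
force: [-0.0, -0.2, 0.4]
opening: 0.0003
```

```bash
python3 - <<'E'
from h import *
S=cam("side")
s=read_state();print(s["t"],s["tool_pos"],s["force"],shift([.617,-.195,.118]),proj(S,s["tool_pos"]))
cv2.imwrite("pics/s5.png",cv2.resize(S["pixels"][60:300,200:500],None,fx=2.5,fy=2.5))
E
```

```text
9.075 [ 0.61659576 -0.19446979  0.16470128] [-0.0799809  0.546047  -0.0272755] [0.078 0.003 0.001] [328.12768445 151.60554378]
```

View pics/s5.png

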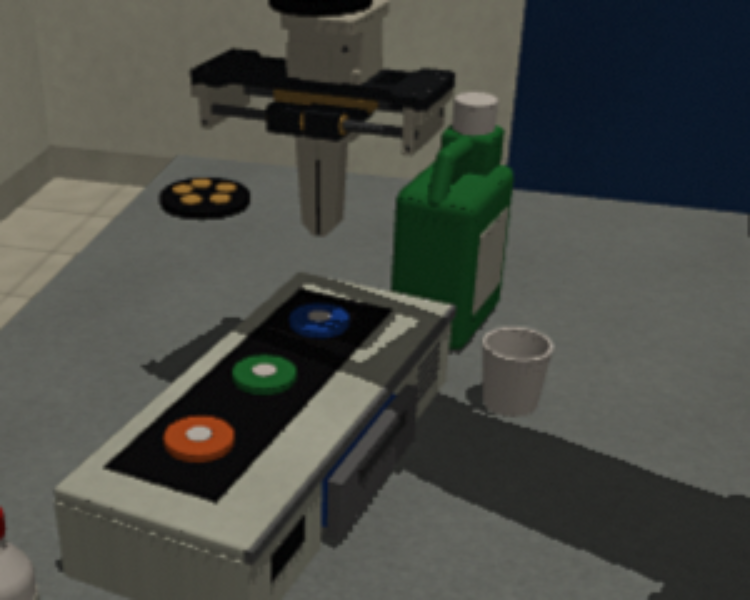

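The fingertip at crop (320,232) is directly above blue (320,318), and the jug and cup are clear. I'll descend to 32 mm above the sensor and hold.

Emit:
apply_moves(series=[{"jaw":1,"linear":[0.04,0.003,0.001],"roll":0},{"jaw":1,"linear":[0.078,0.003,0.001],"roll":0},{"jaw":1,"linear":[0.078,0.003,0.001],"roll":0},{"jaw":1,"linear":[0.078,0.003,0.001],"roll":0},{"jaw":1,"linear":[0.078,0.003,0.001],"roll":0},{"jaw":1,"linear":[0.078,0.003,0.001],"roll":0},{"jaw":1,"linear":[0.078,0.003,0.001],"roll":0},{"jaw":1,"linear":[0.078,0.003,0.001],"roll":0},{"jaw":1,"linear":[0.078,0.003,0.001],"roll":0},{"jaw":1,"linear":[0.078,0.003,0.001],"roll":0},{"jaw":1,"linear":[0.078,0.003,0.001],"roll":0},{"jaw":1,"linear":[0.078,0.003,0.001],"roll":0},{"jaw":1,"linear":[0.078,0.003,0.001],"roll":0},{"jaw":1,"linear":[0.078,0.003,0.001],"roll":0},{"jaw":1,"linear":[0.078,0.003,0.001],"roll":0},{"jaw":1,"linear":[0.078,0.003,0.001],"roll":0},{"jaw":1,"linear":[0.078,0.003,0.001],"roll":0},{"jaw":1,"linear":[0.078,0.003,0.001],"roll":0},{"jaw":1,"linear":[0.078,0.003,0.001],"roll":0},{"jaw":1,"linear":[0.078,0.003,0.001],"roll":0}])

```text
t: 11.58
tool_pos: [0.617, -0.1952, 0.1179]
orientation: [1.323, 1.144, -1.354]
force: [-0.4, 0.1, 0.4]
opening: 0.0002
```

```bash
python3 - <<'E'
from h import *
S=cam("side")
s=read_state();print(s["t"],s["tool_pos"],s["force"],shift([.617,-.195,.118]),shift([.637,-.0965,.22]),shift([.637,-.0965,.118]))
cv2.imwrite("pics/s6.png",cv2.resize(S["pixels"][60:300,200:500],None,fx=2.5,fy=2.5))
E
```

```text
11.625 [ 0.61702765 -0.19515678  0.11785641] [-0.44503916 -0.65802341 -0.32539419] [-0. -0. -0.] [-0.17   0.    -0.168] [-0.     0.005 -0.168]
```

View pics/s6.png

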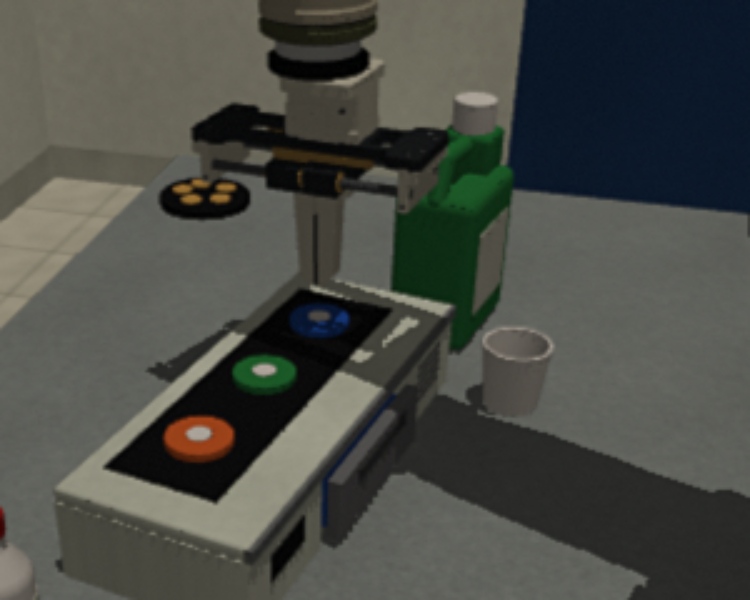

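The fingertip at crop (318,285) is just above blue (320,320). I'll hold a little longer for margin, then rise, cross to green and descend.

Emit:
apply_moves(series=[{"jaw":1,"linear":[0,0,0],"roll":0},{"jaw":1,"linear":[0,0,0],"roll":0},{"jaw":1,"linear":[0,0,0],"roll":0},{"jaw":1,"linear":[0,0,0],"roll":0},{"jaw":1,"linear":[0,0,0],"roll":0},{"jaw":1,"linear":[-0.08,0,0],"roll":0},{"jaw":1,"linear":[-0.17,0,0],"roll":0},{"jaw":1,"linear":[-0.17,0,0],"roll":0},{"jaw":1,"linear":[-0.17,0,-0.08],"roll":0},{"jaw":1,"linear":[-0.17,0,-0.14],"roll":0},{"jaw":1,"linear":[-0.17,0,-0.168],"roll":0},{"jaw":1,"linear":[-0.17,0,-0.168],"roll":0}])

```text
t: 13.12
tool_pos: [0.6369, -0.0956, 0.2192]
orientation: [1.322, 1.145, -1.354]
force: [-0.1, -0.1, 0.8]
opening: 0.0004
```

```bash
python3 - <<'E'
from h import *
print(read_state()["t"],shift([.637,-.0965,.118]))
E
```

```text
13.125 [0.169 0.005 0.001]
```

Emit:
apply_moves(series=[{"jaw":1,"linear":[0.08,0.005,0.001],"roll":0},{"jaw":1,"linear":[0.14,0.005,0.001],"roll":0},{"jaw":1,"linear":[0.169,0.005,0.001],"roll":0},{"jaw":1,"linear":[0.169,0.005,0.001],"roll":0},{"jaw":1,"linear":[0.169,0.005,0.001],"roll":0},{"jaw":1,"linear":[0.169,0.005,0.001],"roll":0},{"jaw":1,"linear":[0.169,0.005,0.001],"roll":0},{"jaw":1,"linear":[0.169,0.005,0.001],"roll":0},{"jaw":1,"linear":[0.169,0.005,0.001],"roll":0},{"jaw":1,"linear":[0.169,0.005,0.001],"roll":0},{"jaw":1,"linear":[0.169,0.005,0.001],"roll":0},{"jaw":1,"linear":[0.169,0.005,0.001],"roll":0},{"jaw":1,"linear":[0.169,0.005,0.001],"roll":0},{"jaw":1,"linear":[0.169,0.005,0.001],"roll":0},{"jaw":1,"linear":[0.169,0.005,0.001],"roll":0},{"jaw":1,"linear":[0.169,0.005,0.001],"roll":0},{"jaw":1,"linear":[0.169,0.005,0.001],"roll":0},{"jaw":1,"linear":[0.169,0.005,0.001],"roll":0},{"jaw":1,"linear":[0.169,0.005,0.001],"roll":0},{"jaw":1,"linear":[0.169,0.005,0.001],"roll":0}])

```text
t: 15.62
tool_pos: [0.637, -0.0963, 0.1177]
orientation: [1.322, 1.145, -1.354]
force: [-0.7, -0.0, 0.6]
opening: 0.0005
```

```bash
python3 - <<'E'
from h import *
S=cam("side")
s=read_state();print(s["t"],s["tool_pos"],s["force"],shift([.637,-.0965,.118]),shift([.40,-.05,.28]))
cv2.imwrite("pics/s7.png",cv2.resize(S["pixels"][60:300,200:500],None,fx=2.5,fy=2.5))
E
```

```text
15.675 [ 0.63696731 -0.09628449  0.11772629] [ 9.54726028e-01 -3.78208512e-04  1.36136704e-01] [-0.  0.  0.] [-0.259 -0.41  -0.009]
```

View pics/s7.png

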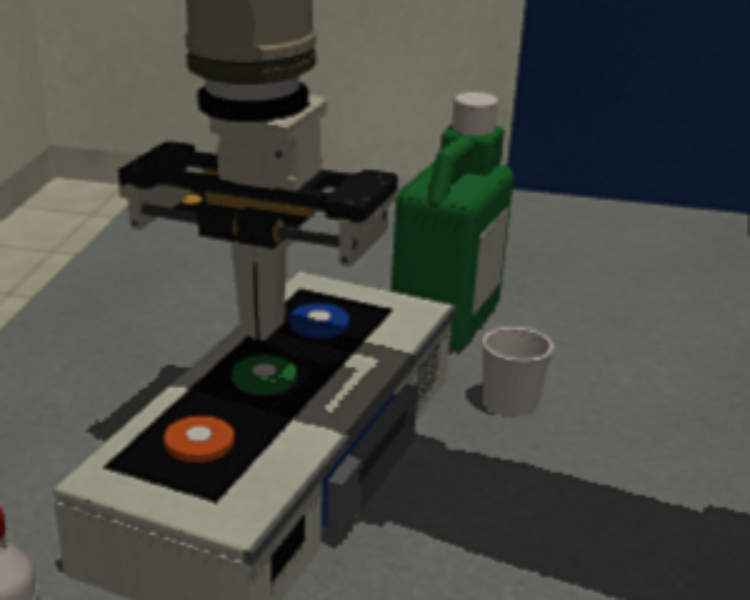

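The fingertip at crop (262,337) hovers just above green (265,374). I'll hold a bit more, rise, and draw well away.

Emit:
apply_moves(series=[{"jaw":1,"linear":[0,0,0],"roll":0},{"jaw":1,"linear":[0,0,0],"roll":0},{"jaw":1,"linear":[0,0,0],"roll":0},{"jaw":1,"linear":[0,0,0],"roll":0},{"jaw":1,"linear":[0,0,0],"roll":0},{"jaw":1,"linear":[-0.09,0,0],"roll":0},{"jaw":1,"linear":[-0.18,0,0],"roll":0},{"jaw":1,"linear":[-0.26,0,0],"roll":0},{"jaw":1,"linear":[-0.26,0,0],"roll":0},{"jaw":1,"linear":[-0.26,-0.1,0],"roll":0},{"jaw":1,"linear":[-0.26,-0.2,0],"roll":0},{"jaw":1,"linear":[-0.26,-0.3,0],"roll":0},{"jaw":1,"linear":[-0.26,-0.4,0],"roll":0},{"jaw":1,"linear":[-0.26,-0.41,-0.1],"roll":0},{"jaw":1,"linear":[-0.26,-0.41,-0.2],"roll":0},{"jaw":1,"linear":[-0.26,-0.41,-0.3],"roll":0},{"jaw":1,"linear":[-0.26,-0.41,-0.4],"roll":0},{"jaw":1,"linear":[-0.26,-0.41,-0.45],"roll":0},{"jaw":1,"linear":[-0.26,-0.41,-0.45],"roll":0},{"jaw":1,"linear":[-0.26,-0.41,-0.45],"roll":0}])

```text
t: 18.18
tool_pos: [0.4442, 0.2102, 0.2794]
orientation: [1.32, 1.146, -1.355]
force: [0.5, 1.6, -0.0]
opening: 0.0006
```

```bash
python3 - <<'E'
from h import *
T=cam("top")
s=read_state();print(s["t"],s["tool_pos"],s["force"],s["dq"].round(3))
cv2.imwrite("pics/t8.png",T["pixels"])
E
```

```text
18.225 [0.44437336 0.20993277 0.27964228] [ 1.50648708 -0.76057657  0.67571865] [-0.012 -0.007 -0.002  0.002  0.001  0.001]
```

View pics/t8.png

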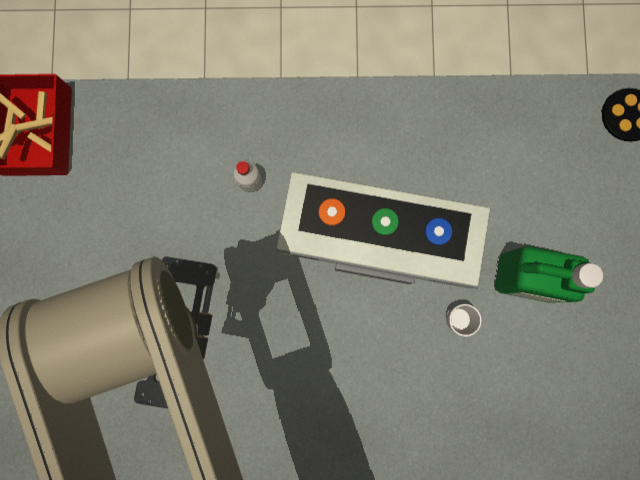

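The hand is well clear and the drawer shows only a thin grey edge at (375,273). The bottle, jug and cup are where they were. Handing in.

```bash
python3 -c "
from plant import *
print(close_job())"
```

```text
the job is handed in; nothing more can be done
None
```

The job is done and handed in at about 18 s.

- **Drawer:** I pushed it with the closed fingertips until it stopped hard at about 30 N. A second push 10 mm higher stopped at the same place, so I take it to be fully home.
- **Sensors:** I held the fingertips about 32 mm above blue, then the same above green, each for a little over 2 s. I crossed between them at about 130 mm above the sensor tops, and the fingertips never went over orange.
- **Last check:** The hand ended about 0.3 m from the green sensor, at the robot-side left, touching nothing. In the final top picture the jug, cup and bottle are at the same pixels as at the start.

**Checks that disagreed:**
- **Camera views:** The two views differed by 3–6 mm in y on the sensor positions. I used the average, well inside the 20 mm tolerance.
- **Drawer gap:** The gap behind the closed drawer front looked 3–4 mm wide in the side view, against about 2 mm expected. The repeated stop at the same position is my reason for treating the drawer as closed.
- **Upward force:** The pushes also showed about 26 N of upward force, probably friction at the fingertip. The wrist force stayed far below its limit.

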